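# Make up a plug kit in the nest tray

### The arm

A 6-joint arm with a two-finger parallel gripper is mounted at the origin on the work surface. World frame = base frame: x ahead of the robot, y to its left, z up, the work surface at z = 0. Lengths are in m, angles in rad, forces in N, time in s.
With the tool pointing down it reaches from about 0.425 to 1.125 m from the base axis. Payload 14.9 kg.
Tool frame: the origin (TCP) lies at the very end of the fingers, on their centre line; the grasp point (between the pads) lies 19 mm behind it; z points along the fingers, y is the line along which they close (so a half turn about z gives the same grasp; the last joint's range is limited). The gripper opens to 91 mm and grips with 3 to 60 N. Pads are 32 mm wide; open, the fingers measure 118 mm over their backs; the gripper's body (76 mm by 178 mm) begins 60 mm behind the grasp point.
Start: joints at [-1.284, 0.379, 1.734, -0, 1.028, -0.033], TCP at [0.22, -0.665, 0.193] pointing down, gripper open.
Joint ranges: [-2.77, 2.77], [-0.74, 2.19], [0, 2.66], [-1.06, 4.2], [0.31, 2.87], [-3.08, 3.08]. Speed limits (rad/s): [1.89, 1.89, 2.39, 3.14, 3.14, 3.14].

### API

Orientations are given as a rotation vector (axis times angle).
In Python, from bench import readout, viewer, ticket gives the robot as it stands.
- The arm moves only by the tool step_arm, never from a script. Its argument "targets" is a list of rows, each a list of 3 entries, a list of its own where there are three numbers: the shift along the tool's x, y, z scaled (see below), then the turn, a rotation vector about the tool's x, y, z scaled (see below), then the opening in per cent of the stroke, from 0 (shut) to 100 (fully open). In form: [[[dx, dy, dz], [rx, ry, rz], claw], ...]. A call has 1 to 5 rows; each row shifts and turns the commanded pose from where the row before left it, along the tool's axes as they then stand; what a row does not reach is not made up. The controller multiplies each number of a shift by 30 mm and each number of a turn by 5 degrees. A row lasts 1/10 s, in which the tool goes at most 50 mm and 8.59 degrees, less where a joint would pass 70% of its speed; a pose out of reach is approached as far as the arm can. A call with a number of a shift or a turn outside -1 to 1 is refused whole. A call with a gripper value outside its range is refused whole. The fingers move at their own pace and stop on an object; "force" is the grip in N (left out, the last holds). Time passes only in rows, so rows that do not move let the fingers close. It gives the time, the measured TCP pose, the force, the opening and the grip force at its end, in the units of the state.
- readout.get_obs(): the state, without advancing time (a new reading comes with each control period).
- viewer.grab_frame(name): name is "scene" or "top"; returns (picture, depth): 480x640x3 uint8, red, green, blue; 480x640 float32, m along the optical axis (not along the pixel's ray), 0 where there is no reading.
- viewer.camera_model(name): a dict with "K" (3x3 intrinsics, pixels), "dist" ([k1, k2, p1, p2, k3] as OpenCV has them; the pictures are not rectified), "extrinsics" (4x4, takes a point from camera to world coordinates). Camera axes: x right, y up, looking along -z (the intrinsics and any distortion apply to the point x, -y, -z); pixel columns grow to the right and rows downward; lengths in m; the calibration is good to about 2 mm. A picture is of the moment at which its call begins. camera_model takes no time and is no camera call.
- ticket.finish_job(): hands the job in; it is judged then, once.
Trained networks look in the newest picture that a camera, given by its name, has taken for a name from the list of things; names that differ only in an ending like _2 or _b are one class to them, and where a whole thing is asked for, a point or a joint stands for the part that bears it (a point fixed in the world has none). Each returns a list of dicts, best first, with "p" (0 to 1); they miss things now and then, are a little off and sometimes report something else, mostly with a low value. They report only what shows in the picture. A call takes as long as a camera call.
- viewer.recognise(camera, name): "uv" ([column, row] in pixels, amid what is visible of it).
- viewer.trace(camera, name): "pixels" (480x640 bool, what is visible of it) and "uv" ([column, row] in pixels, amid what is visible of it).
The state is a dict: "time": time; "q": joint angles; "joint_velocities": joint speeds; "joint_torque": joint torques, N m; "tcp_pos": TCP position; "tcp_rot": TCP orientation; "contact_force": force on the tool from outside, world axes, zero at the start; "torque": the same for the moment, N m; "opening": opening from 0.0 (shut) to 1.0 (fully open); "grip_force": force on a finger pad.
Only numpy, scipy, OpenCV 4.12 (cv2) and the standard library are available. Lean on these libraries where they do the work, as an engineer would, in place of code of your own. Each camera call takes 0.05 s, during which the arm holds its last target. There are 200 camera calls.

### The job

Make up the kit for one long cable plug: put the long hood, the contact insert, the large cable gland and the hexagon locknut into the kit tray, each fully down in the nest made for it - the hood, open side down, in the wider long pocket, the insert, contact holes up, in the narrower long pocket, the gland standing thread down in the round hole, and the nut flat over the short post. The short hood and the small gland belong to another job: leave them where they are on the bench.

Things in the scene. Friction and masses are not known exactly. Their poses are not given: they have to be found in the camera images.
- hood_c (a point): Long plug hood, grey casting, open side down; its centre, 30 mm above its underside (60 mm high). Skirt 94 (x) by 43 mm (y), 22 mm high; body above 39 mm wide, x -46 to +36, with a round cable entry 30 mm across, 40 mm up, at its +x end. Small pegs stick out 4 mm from the skirt's long sides near its ends. x starts within 46 degrees of world x. About 0.24 kg.
- insert_c (a point): Contact insert, pale plastic block with two rows of eight dark holes on top, lying flat; its centre, 18 mm above its underside (36 mm high). 34 mm wide (y) all the way up; 84.5 mm long (x) up to 12 mm high, 74.5 mm above. x starts within 46 degrees of world x. About 0.1 kg.
- gland_c (a point): Large cable gland, bright metal, upright, thread down; its centre, 29 mm above its underside (58 mm high), z up. From below: thread 32 mm across, 12 mm long; hexagon 40 mm across flats up to 23 mm; neck 34 mm across up to 27 mm; round dome nut 38 mm across from 27 to 56 mm; dark rubber bore on top. About 0.13 kg.
- locknut_c (a point): Flat hexagon locknut, bright metal, lying on the bench; its centre, 4.5 mm above its underside (9 mm thick). 41 mm across flats (x points square to a flat), hole 30 mm across. About 35 g.
- short_hood_c (a point): Look-alike to leave alone: short hood, the same casting but 60 mm long (x), 43 mm wide, 60 mm high; its centre, 30 mm above its underside.
- small_gland_c (a point): Look-alike to leave alone: small cable gland, shaped like the large one but 42 mm high, 25 mm across its hexagon, 24 mm across its dome; its centre, 21 mm above its underside.
- nest_hood_seat (a point): Nest of the long hood, the wider long pocket: 108 (x) by 57 mm (y), 10 mm deep, in a black block 124 (x) by 84 (y) by 24 mm high. This point: centre of the pocket's floor, 18 mm above the bench; z up. Half-way along, its two long walls are open for 50 mm, right through, for fingers. The hood may face either way along x.
- nest_insert_seat (a point): Nest of the insert, the narrower long pocket: 98.5 (x) by 46 mm (y), 10 mm deep, in a black block of the same outside size; same finger gaps. This point: centre of the pocket's floor, 18 mm above the bench. The insert may face either way along x.
- nest_gland_seat (a point): Nest of the large gland: a round hole 46 mm across, 10 mm deep, for its thread, in a black block of the same outside size, no finger gaps. This point: centre of the hole's floor, 18 mm above the bench. The seated gland's hexagon stands 2 mm above the block's top.
- nest_nut_seat (a point): Nest of the locknut: a flat black block of the same outside size with a post 16 mm across, 12 mm high. This point: foot of the post on the block's top, 28 mm above the bench. The four blocks stand fixed, 2 by 2 in any order, 127 mm apart in x and 87 mm in y, tops 28 mm up, in a tray 272 x 192 mm with a 16 mm rim.

How it is judged:
At the end, for the whole second after the job is handed in: Long hood, insert, large gland and locknut each sit fully down (within 4 mm), upright (within 0.12 rad) and within 12 mm of the centre of their own nest, released and at rest; the short hood and the small gland are within 20 mm of where they were (horizontal distance between hood_c and nest_hood_seat below 0.012 m and z of hood_c in the frame of nest_hood_seat between 0.026 and 0.034 m and angle between each of hood_c, insert_c, gland_c, locknut_c's own z axis and vertical below 0.12 rad and linear speed of each of hood, insert, gland, locknut below 0.02 m/s and horizontal distance between insert_c and nest_insert_seat below 0.012 m and z of insert_c in the frame of nest_insert_seat between 0.014 and 0.022 m and horizontal distance between gland_c and nest_gland_seat below 0.012 m and z of gland_c in the frame of nest_gland_seat between 0.025 and 0.033 m and horizontal distance between locknut_c and nest_nut_seat below 0.012 m and z of locknut_c in the frame of nest_nut_seat between 0.0005 and 0.0085 m and distance of each of short_hood_c, small_gland_c from where it was at the start of the episode below 0.02 m); the robot touches nothing.
It fails at once if the short hood or the small gland is moved more than 20 mm (distance of any of short_hood_c, small_gland_c from where it was at the start of the episode above 0.02 m).
It also fails if it takes over 106 s, if anything falls off the work surface, if the arm or the gripper's body presses on something with over 40 N, if the wrist force passes 120 N, or if a joint passes its speed limit or range.

## Working session

There is one attempt and no reset: what is moved stays moved. The work goes in short steps, Python scripts to look and compute and a tool call to move; the robot and the scene stay as the last step left them, time stands still between calls to the robot, and variables do not carry over. Pictures are saved under pics/ and viewed, at most 14 in all, crops included, and the job is handed in when it is done.

Besides the shell and the picture viewer there is one more tool, called after "Emit:" as name([rows], argument=value, ...), one row to a line, values as JSON. step_arm: Moves the arm, as the interface text tells. Shifts and turns lie within -1 to 1; 1 stands for 30 mm of shift or 5 degrees of turn. Its arguments: {"type":"object","properties":{"targets":{"type":"array","items":{"type":"array"}},"force":{"type":"number"}},"required":["targets"]}

```bash
ls; mkdir -p pics; cat > h.py <<'E'
import numpy as np, cv2
from bench import readout, viewer, ticket
def world(cam, depth, uv=None):
    m=viewer.camera_model(cam); K=np.array(m["K"]); D=np.array(m["dist"]); E=np.array(m["extrinsics"])
    if uv is None:
        v,u=np.mgrid[0:480,0:640]; uv=np.stack([u,v],-1).reshape(-1,2)
    uv=np.asarray(uv,float).reshape(-1,2)
    n=cv2.undistortPoints(uv[:,None],K,D)[:,0]
    d=depth[uv[:,1].astype(int),uv[:,0].astype(int)]
    P=np.c_[n[:,0]*d,-n[:,1]*d,-d]
    W=P@E[:3,:3].T+E[:3,3]; W[d==0]=np.nan
    return W
def save(n,p): cv2.imwrite("pics/"+n+".png",p[:,:,::-1])
E
python3 - <<'E'
from h import *
np.set_printoptions(precision=4,suppress=True)
for c in ("top","scene"):
    p,d=viewer.grab_frame(c); save(c+"0",p); np.save(c+"0.npy",d)
    print(c,np.array(viewer.camera_model(c)["extrinsics"])[:3,3])
    if c=="top":
        W=world(c,d); M={}
        for n in "hood_c insert_c gland_c locknut_c short_hood_c small_gland_c nest_hood_seat nest_insert_seat nest_gland_seat nest_nut_seat".split():
            if n.startswith("nest"):
                for r in viewer.recognise(c,n)[:2]: print(n,r["p"],np.round(r["uv"]),world(c,d,[r["uv"]])[0])
                continue
            for r in viewer.trace(c,n)[:2]:
                w=W[r["pixels"].ravel()]; w=w[~np.isnan(w[:,0])]
                zt=np.percentile(w[:,2],95); t=w[w[:,2]>zt-.006]
                rect=cv2.minAreaRect((t[:,:2]*1000).astype(np.float32))
                print(n,round(r["p"],2),np.round(r["uv"]),"zt",zt,"toprect",np.round(rect[0]),np.round(rect[1]),round(rect[2],1),"mean",t.mean(0)[:2],len(w))
o=readout.get_obs();print(o["tcp_pos"],o["tcp_rot"],o["time"])
E
```

```text
pics
top [0.4168 0.0042 1.0509]
hood_c 0.56 [322. 264.] zt 0.06311564846672149 toprect [474.  -5.] [82. 38.] 39.6 mean [ 0.4732 -0.0054] 1243
insert_c 0.77 [477. 264.] zt 0.03895418147979868 toprect [ 472. -295.] [36. 76.] 71.0 mean [ 0.4711 -0.294 ] 1121
gland_c 0.77 [328. 182.] zt 0.06037896107525371 toprect [617. -21.] [36. 35.] 89.3 mean [ 0.6168 -0.0204] 472
gland_c 0.49 [406. 269.] zt 0.012842154627523028 toprect [ 461. -143.] [41. 43.] 88.0 mean [ 0.4615 -0.1428] 216
locknut_c 0.68 [405. 267.] zt 0.012851233946093065 toprect [ 461. -142.] [44. 41.] 62.7 mean [ 0.4619 -0.1431] 214
short_hood_c 0.72 [395. 181.] zt 0.06285541768796794 toprect [ 618. -142.] [55. 39.] 17.6 mean [ 0.6152 -0.1426] 964
small_gland_c 0.61 [478. 188.] zt 0.044889325278672974 toprect [ 608. -300.] [23. 22.] 18.5 mean [ 0.6075 -0.3005] 230
small_gland_c 0.34 [197. 260.] zt 0.03064535560016961 toprect [473. 227.] [125.  86.] 8.1 mean [0.4723 0.2266] 3268
nest_hood_seat 0.96 [152. 270.] [0.4583 0.3103 0.019 ]
nest_insert_seat 0.9 [189. 195.] [0.5991 0.244  0.0171]
nest_insert_seat 0.26 [147. 201.] [0.5871 0.3227 0.0245]
nest_gland_seat 0.69 [198. 262.] [0.4732 0.2245 0.021 ]
nest_nut_seat 0.84 [144. 202.] [0.5828 0.3239 0.0388]
nest_nut_seat 0.62 [393. 182.] [ 0.6126 -0.1323  0.0577]
scene [ 0.9942 -0.1913  0.7352]
[ 0.22   -0.6645  0.1932] [ 3.1015  0.5002 -0.    ] 0.6
```

View pics/top0.png

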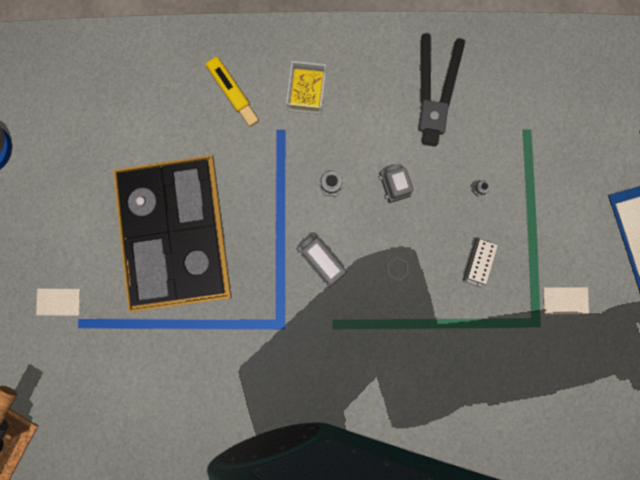

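```bash
python3 - <<'E'
from h import *
np.set_printoptions(precision=1,suppress=True)
p=cv2.imread("pics/top0.png"); d=np.load("top0.npy"); W=world("top",d).reshape(480,640,3)
# tray: points, heights
X=W[...,0];Y=W[...,1];Z=W[...,2]
m=(Z>.024)&(Z<.045)&(X>.38)&(X<.7)&(Y>.15)&(Y<.42)
r=cv2.minAreaRect((W[m][:,:2]*1000).astype(np.float32)); print("blocks",r, m.sum())
# pocket floors
m2=((Z>.013)&(Z<.026)&(X>.38)&(X<.7)&(Y>.15)&(Y<.42)).astype(np.uint8)
n,l,s,c=cv2.connectedComponentsWithStats(m2)
for i in range(1,n):
    if s[i,4]>60:
        q=W[l==i]; print(s[i],q.mean(0)*1000,cv2.minAreaRect((q[:,:2]*1000).astype(np.float32)))
m3=(Z>.036)&(X>.5)&(X<.65)&(Y>.25)&(Y<.4); print("post",W[m3].mean(0)*1000,m3.sum())
# hood entry side: profile of height along hood axis, nut interior
for nm,c0 in (("hood",(.473,-.0055)),):
    q=W[(np.hypot(X-c0[0],Y-c0[1])<.065)&(Z>.008)]
    for a in (39.6,-50.4):
        u=np.array([np.cos(np.radians(a)),np.sin(np.radians(a))]); s_=(q[:,:2]-c0)@u*1000; t=(q[:,:2]-c0)@[-u[1],u[0]]*1000
        for zl,zh in ((.017,.03),(.055,.07)):
            k=(q[:,2]>zl)&(q[:,2]<zh); print(a,zl,k.sum(),np.percentile(s_[k],[1,99]),np.percentile(t[k],[1,99]))
m=((np.hypot(X-.4615,Y+.143)<.035)&(Z>.008)); q=W[m][:,:2]*1000
print("nut",cv2.minEnclosingCircle(q.astype(np.float32)),q.mean(0))
cv2.imwrite("pics/crop0.png",cv2.resize(p[150:300,110:510],(800,300),interpolation=cv2.INTER_CUBIC))
E
```

```text
blocks ((528.97802734375, 279.1953125), (251.51890563964844, 174.14239501953125), 8.242932319641113) 7485
[ 114  155  117  157 1111] [528.6 281.5  16. ] ((529.0263671875, 279.4163818359375), (273.09417724609375, 194.56768798828125), 8.150016784667969)
[ 153  166   63   70 2010] [597.9 248.7  18.6] ((588.454345703125, 252.32594299316406), (128.83255004882812, 114.23507690429688), 0.8356374502182007)
[175 222  39  12  64] [537.4 231.9  21.3] ((536.3690185546875, 232.1562957763672), (11.705854415893555, 72.5228042602539), 8.492897987365723)
[ 127  234   52   72 2320] [460.7 313.1  18.4] ((460.06207275390625, 305.8497314453125), (121.7220230102539, 101.15066528320312), 8.98169231414795)
[216 241   8  49  78] [465.2 183.8  20.5] ((467.79937744140625, 185.708251953125), (89.209716796875, 5.304832935333252), 8.298669815063477)
[180 250  31  27 525] [473.2 229.   18.7] ((473.365478515625, 229.00457763671875), (53.028995513916016, 47.24492645263672), 80.77729034423828)
post [585.5 330.   39.6] 51
39.6 0.017 122 [-41.5  52. ] [-24.8  24.2]
39.6 0.055 1009 [-39.4  41.8] [-19.   18.8]
-50.4 0.017 122 [-24.2  24.8] [-41.5  52. ]
-50.4 0.055 1009 [-18.8  19. ] [-39.4  41.8]
nut ((461.2787780761719, -142.7195587158203), 22.8604736328125) [ 462.1 -142. ]
```

View pics/crop0.png

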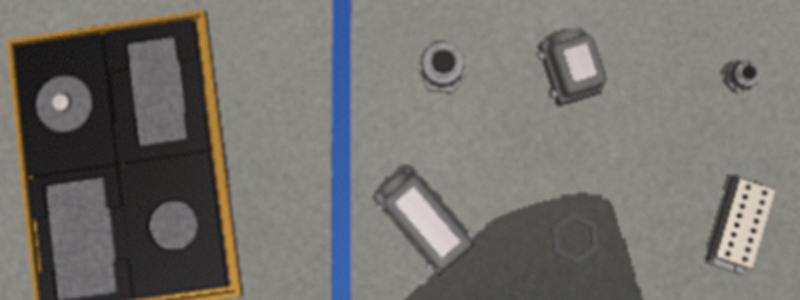

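The top view shows the tray at left with four nests: nut upper left (142,202), insert upper right (189,195), hood lower left (152,270), gland lower right (197,262). The hood is at (322,262) with its entry up-left, the gland at (331,182), the nut at (398,268) and the insert at (481,262). The look-alikes are at (397,182) and (481,187). All of this agrees with the networks and the given sizes.

```bash
cat >> h.py <<'E'
def go(legs,start=None):
    """legs: (x,y,z mm, yaw deg). Turn first, then shift; units of the rows."""
    o=readout.get_obs(); p=np.array(o["tcp_pos"])*1000; R=cv2.Rodrigues(np.array(o["tcp_rot"]))[0]
    yaw=np.degrees(np.arctan2(R[1,0],R[0,0])); print("at",p.round(1),"yaw",yaw.round(2),"t",round(o["time"],2),"tilt",np.degrees(np.arccos(-R[2,2])).round(2),"open",round(o["opening"]*91,1),"grip",round(o["grip_force"],1),"F",np.round(o["contact_force"],1))
    for x,y,z,a in legs:
        c,s=np.cos(np.radians(a)),np.sin(np.radians(a)); d=np.array([x,y,z])-p
        print("turn %.2f"%((yaw-a)/5),"shift %.2f %.2f %.2f"%((d[0]*c+d[1]*s)/30,(d[0]*s-d[1]*c)/30,-d[2]/30))
        p=np.array([x,y,z]);yaw=a
E
python3 -c "
from h import *
go([(472,-295,130,-19),(472,-295,14,-19),(472,-295,130,-19),(598.1,245.2,130,8.2),(598.1,245.2,33,8.2)])"
```

```text
at [ 220.  -664.5  193.2] yaw 18.32 t 0.6 tilt 0.0 open 90.8 grip 0.0 F [0.6 0.1 0.1]
turn 7.46 shift 3.93 -14.38 2.11
turn 0.00 shift 0.00 -0.00 3.87
turn 0.00 shift 0.00 -0.00 -3.87
turn -5.44 shift 6.73 -17.22 -0.00
turn 0.00 shift 0.00 0.00 3.23
```

Emit:
step_arm([
  [[0,0,0.26],[0,0,0.93],80],
  [[0,0,0.26],[0,0,0.93],80],
  [[0,0,0.26],[0,0,0.93],80],
  [[0,0,0.26],[0,0,0.93],80],
], force=25)

```text
time: 1.0
tcp_pos: [0.2201, -0.6645, 0.1617]
tcp_rot: [3.142, -0.013, 0.0]
contact_force: [-0.4, 0.9, 0.3]
opening: 0.802
grip_force: 0.0
```

Emit:
step_arm([
  [[0,0,0.26],[0,0,0.93],80],
  [[0,0,0.26],[0,0,0.93],80],
  [[0,0,0.26],[0,0,0.93],80],
  [[0,0,0.26],[0,0,0.93],80],
])

```text
time: 1.4
tcp_pos: [0.22, -0.6646, 0.1305]
tcp_rot: [3.098, -0.52, 0.0]
contact_force: [0.9, 0.7, 0.5]
opening: 0.8
grip_force: 0.0
```

Emit:
step_arm([
  [[0.25,-0.9,0],[0,0,0],80],
  [[0.25,-0.9,0],[0,0,0],80],
  [[0.25,-0.9,0],[0,0,0],80],
  [[0.25,-0.9,0],[0,0,0],80],
  [[0.25,-0.9,0],[0,0,0],80],
])

```text
time: 1.9
tcp_pos: [0.2997, -0.548, 0.1309]
tcp_rot: [3.099, -0.515, 0.0]
contact_force: [0.6, -0.2, 0.6]
opening: 0.802
grip_force: 0.0
```

Emit:
step_arm([
  [[0.25,-0.9,0],[0,0,0],80],
  [[0.25,-0.9,0],[0,0,0],80],
  [[0.25,-0.9,0],[0,0,0],80],
  [[0.25,-0.9,0],[0,0,0],80],
  [[0.25,-0.9,0],[0,0,0],80],
])

```text
time: 2.4
tcp_pos: [0.379, -0.4324, 0.131]
tcp_rot: [3.099, -0.515, 0.0]
contact_force: [-0.6, 0.2, -0.1]
opening: 0.802
grip_force: 0.0
```

Emit:
step_arm([
  [[0.25,-0.9,0],[0,0,0],80],
  [[0.25,-0.9,0],[0,0,0],80],
  [[0.25,-0.9,0],[0,0,0],80],
  [[0.25,-0.9,0],[0,0,0],80],
  [[0.25,-0.9,0],[0,0,0],80],
])

```text
time: 2.9
tcp_pos: [0.4582, -0.3168, 0.131]
tcp_rot: [3.099, -0.515, 0.0]
contact_force: [-0.7, -0.3, 0.1]
opening: 0.796
grip_force: 0.0
```

Emit:
step_arm([
  [[0.1,-0.9,0],[0,0,0],70],
  [[0,0,0],[0,0,0],70],
  [[0,0,0],[0,0,0],70],
])

```text
time: 3.2
tcp_pos: [0.4693, -0.2929, 0.131]
tcp_rot: [3.099, -0.513, 0.0]
contact_force: [-0.7, -0.6, 0.0]
opening: 0.704
grip_force: 0.0
```

```bash
python3 -c "
from h import *
p,d=viewer.grab_frame('scene');save('s1',p)
go([(472,-295,130,-19),(472,-295,14,-19)])"
```

```text
at [ 469.1 -293.4  131. ] yaw -18.86 t 3.25 tilt 0.02 open 63.2 grip 0.0 F [ 0.3 -0.2 -0.7]
turn 0.03 shift 0.11 0.02 0.03
turn 0.00 shift 0.00 -0.00 3.87
```

View pics/s1.png

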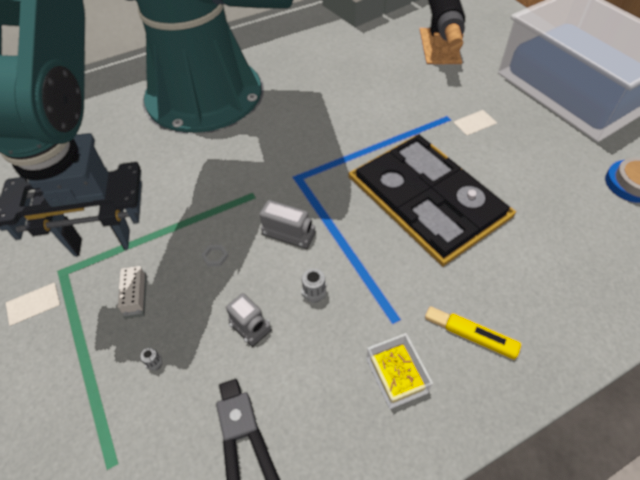

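The scene view shows the arm over the insert at (132,290), with the fingers at (100,240), and the layout is as expected. I'll descend and grip.

Emit:
step_arm([
  [[0.11,0.02,0.8],[0,0,0],70],
  [[0,0,0.9],[0,0,0],70],
  [[0,0,0.9],[0,0,0],70],
  [[0,0,0.8],[0,0,0],70],
  [[0,0,0.5],[0,0,0],70],
], force=25)

```text
time: 3.75
tcp_pos: [0.471, -0.2952, 0.0122]
tcp_rot: [-3.098, 0.517, 0.002]
contact_force: [0.4, -0.4, 0.7]
opening: 0.697
grip_force: 0.0
```

Emit:
step_arm([
  [[0,0,0],[0,0,0],20],
  [[0,0,0],[0,0,0],20],
  [[0,0,0],[0,0,0],20],
  [[0,0,0],[0,0,0],20],
  [[0,0,0],[0,0,0],20],
])

```text
time: 4.25
tcp_pos: [0.473, -0.2949, 0.0155]
tcp_rot: [-3.099, 0.516, -0.002]
contact_force: [2.0, 28.9, 44.5]
opening: 0.295
grip_force: 25.5
```

Emit:
step_arm([
  [[0,0,-0.3],[0,0,0],20],
  [[0,0,-0.8],[0,0,0],20],
  [[0,0,-0.9],[0,0,0],20],
  [[0,0,-0.9],[0,0,0],20],
  [[0,0,-0.9],[0,0,0],20],
])

```text
time: 4.75
tcp_pos: [0.4721, -0.2948, 0.1295]
tcp_rot: [3.099, -0.515, 0.001]
contact_force: [1.0, -0.6, -0.1]
opening: 0.199
grip_force: 0.0
```

```bash
python3 -c "
from h import *
go([(598.1,245.2,130,8.2),(598.1,245.2,33,8.2)])
p,d=viewer.grab_frame('scene');save('s2',p[120:360,0:320])"
```

```text
at [ 472.1 -294.8  129.5] yaw -18.87 t 4.75 tilt 0.05 open 18.1 grip 0.0 F [ 1.  -0.6 -0.1]
turn -5.41 shift 6.72 -17.22 -0.02
turn 0.00 shift 0.00 0.00 3.23
```

View pics/s2.png

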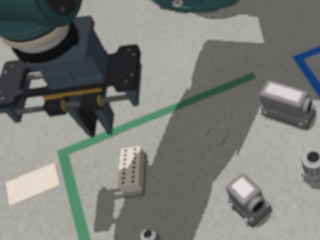

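The grip failed: the fingers closed to 27 mm and the insert still lies at (132,290). I'll measure it from both cameras.

```bash
python3 - <<'E'
from h import *
np.set_printoptions(precision=1,suppress=True)
for c in ("top","scene"):
    p,d=viewer.grab_frame(c); W=world(c,d)
    for n in ("insert_c","small_gland_c","short_hood_c","hood_c"):
      for r in viewer.trace(c,n)[:1]:
        w=W[r["pixels"].ravel()]*1000; w=w[~np.isnan(w[:,0])]; zt=np.percentile(w[:,2],95); t=w[w[:,2]>zt-7]
        print(c,n,round(r["p"],2),zt,cv2.minAreaRect(t[:,:2].astype(np.float32)),t.mean(0))
    if c=="scene":
        print("fingers", np.array(readout.get_obs()["tcp_pos"])*1000)
        X=W.reshape(480,640,3)*1000; m=(X[...,2]>120)&(X[...,2]<150)&(X[...,0]>350)&(X[...,0]<600)&(abs(X[...,1]+295)<80); q=X[m]; print(len(q),q.min(0),q.max(0),q.mean(0))
        save("s3",p[130:330,40:240].repeat(3,0).repeat(3,1)[:600])
E
```

```text
top insert_c 0.8 39.48129549166461 ((448.5877685546875, -269.0202941894531), (44.12596130371094, 96.09776306152344), 12.694924354553223) [ 453.4 -287.2   39.6]
top small_gland_c 0.56 44.69862366332006 ((608.0570068359375, -299.43267822265625), (20.77190399169922, 22.21213150024414), 1.5341265201568604) [ 607.2 -299.7   41.9]
top short_hood_c 0.8 62.97157720978925 ((618.6940307617188, -141.6116943359375), (54.55997848510742, 39.11713409423828), 16.597965240478516) [ 615.2 -142.3   60.2]
top hood_c 0.65 62.80885494586902 ((475.75152587890625, -3.165740966796875), (88.1715087890625, 38.764583587646484), 40.022396087646484) [473.3  -5.   60.1]
scene insert_c 0.68 38.70216826861847 ((470.7151184082031, -294.0443115234375), (35.46525573730469, 78.2910385131836), 71.70472717285156) [ 473.2 -294.3   37. ]
scene small_gland_c 0.63 43.9017996762672 ((607.8880004882812, -300.043212890625), (21.34014320373535, 22.76825714111328), 64.43609619140625) [ 609.5 -299.8   41.7]
scene short_hood_c 0.66 62.83077215938155 ((617.3440551757812, -141.56336975097656), (52.66025161743164, 39.38260269165039), 16.894466400146484) [ 616.5 -142.8   60.8]
scene hood_c 0.94 62.13771686587587 ((476.62017822265625, -3.1861038208007812), (88.07669830322266, 39.68278503417969), 40.295467376708984) [476.5  -6.   60.2]
fingers [ 471.8 -294.6  127.2]
8 [ 457.2 -313.8  147.8] [ 488.7 -288.5  150. ] [ 473.7 -301.8  149.3]
```

View pics/s3.png

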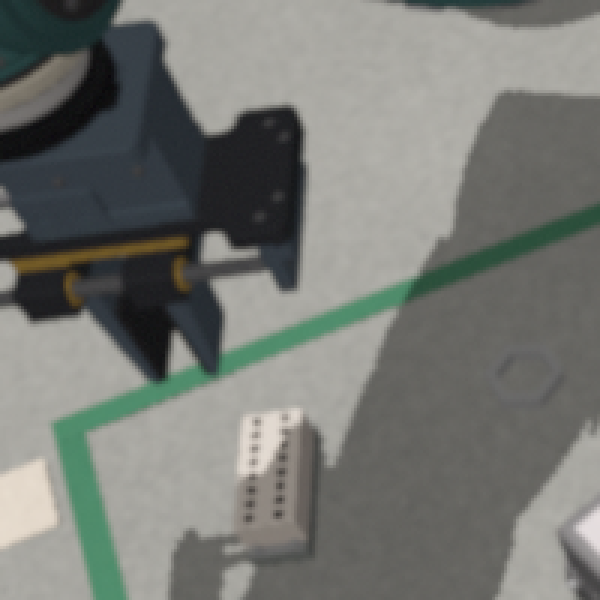

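The insert is unmoved and correctly located at (471,-294), yaw -18.5. The pads had only held its upper edge, since the grasp point was at z=33 mm and the insert is 36 mm high, so they slid off. I'll go deeper, which is what the finger gaps in the nest are for, and grip more softly.

Emit:
step_arm([
  [[0,0,0.5],[0,0,0],75],
  [[0,0,0],[0,0,0],75],
  [[0,0,0],[0,0,0],75],
  [[0,0,0],[0,0,0],75],
  [[0,0,0],[0,0,0],75],
], force=12)

```text
time: 5.8
tcp_pos: [0.4722, -0.2949, 0.113]
tcp_rot: [3.099, -0.515, 0.0]
contact_force: [0.1, -1.0, 0.1]
opening: 0.608
grip_force: 0.0
```

```bash
python3 -c "
from h import *
go([(471.5,-294.5,4,-18.9)])"
```

```text
at [ 472.2 -294.9  113. ] yaw -18.87 t 5.8 tilt 0.02 open 55.3 grip 0.0 F [ 0.1 -1.   0.1]
turn 0.01 shift -0.03 -0.00 3.63
```

Emit:
step_arm([
  [[0,0,0.5],[0,0,0],72],
  [[0,0,0.9],[0,0,0],72],
  [[0,0,0.9],[0,0,0],72],
  [[0,0,0.9],[0,0,0],72],
  [[0,0,0.4],[0,0,0],72],
])

```text
time: 6.3
tcp_pos: [0.4707, -0.2938, 0.002]
tcp_rot: [-3.098, 0.515, 0.004]
contact_force: [0.5, 0.6, 0.5]
opening: 0.724
grip_force: 0.0
```

Emit:
step_arm([
  [[0,0,0],[0,0,0],50],
  [[0,0,0],[0,0,0],42],
  [[0,0,0],[0,0,0],34],
  [[0,0,0],[0,0,0],34],
  [[0,0,0],[0,0,0],34],
])

```text
time: 6.8
tcp_pos: [0.4726, -0.2951, 0.0058]
tcp_rot: [3.098, -0.515, 0.002]
contact_force: [-0.9, 1.1, 8.1]
opening: 0.37
grip_force: 12.0
```

Emit:
step_arm([
  [[0,0,0],[0,0,0],30],
  [[0,0,0],[0,0,0],30],
  [[0,0,0],[0,0,0],30],
])

```text
time: 7.1
tcp_pos: [0.4726, -0.2951, 0.0058]
tcp_rot: [3.099, -0.515, 0.002]
contact_force: [-1.1, 0.5, 7.9]
opening: 0.37
grip_force: 12.0
```

Gripped properly this time at 33.7 mm.

Emit:
step_arm([
  [[0,0,-0.2],[0,0,0],30],
  [[0,0,-0.5],[0,0,0],30],
  [[0,0,-0.8],[0,0,0],30],
  [[0,0,-0.9],[0,0,0],30],
  [[0,0,-0.9],[0,0,0],30],
], force=18)

```text
time: 7.6
tcp_pos: [0.472, -0.2947, 0.1059]
tcp_rot: [3.099, -0.515, 0.001]
contact_force: [-1.3, 0.2, -0.8]
opening: 0.369
grip_force: 18.0
```

Emit:
step_arm([
  [[0,0,-0.5],[0,0,-0.8],30],
  [[0,0,0],[0,0,-0.9],30],
  [[0,0,0],[0,0,-0.9],30],
  [[0,0,0],[0,0,-0.9],30],
  [[0,0,0],[0,0,-0.9],30],
])

```text
time: 8.1
tcp_pos: [0.4721, -0.2948, 0.1201]
tcp_rot: [3.14, 0.091, 0.001]
contact_force: [0.7, 1.3, -1.7]
opening: 0.371
grip_force: 18.0
```

Emit:
step_arm([
  [[0,0,0],[0,0,-0.6],30],
  [[0,0,0],[0,0,-0.4],30],
  [[0,0,0],[0,0,0],30],
])

```text
time: 8.4
tcp_pos: [0.4721, -0.2948, 0.1199]
tcp_rot: [3.133, 0.223, 0.001]
contact_force: [-0.6, 0.0, -0.9]
opening: 0.371
grip_force: 18.0
```

```bash
python3 -c "
from h import *
go([(598.1,245.2,115,8.2),(598.1,245.2,24,8.2)])"
```

```text
at [ 472.1 -294.8  119.9] yaw 8.16 t 8.4 tilt 0.05 open 33.8 grip 18.0 F [-0.6  0.  -0.9]
turn -0.01 shift 6.72 -17.22 0.16
turn 0.00 shift 0.00 0.00 3.03
```

Emit:
step_arm([
  [[0.2,-0.5,0],[0,0,0],30],
  [[0.35,-0.9,0],[0,0,0],30],
  [[0.35,-0.9,0],[0,0,0],30],
  [[0.35,-0.9,0],[0,0,0],30],
  [[0.35,-0.9,0],[0,0,0],30],
])

```text
time: 8.9
tcp_pos: [0.5023, -0.1643, 0.1193]
tcp_rot: [3.134, 0.221, 0.0]
contact_force: [0.6, -0.5, -0.4]
opening: 0.369
grip_force: 18.0
```

Emit:
step_arm([
  [[0.35,-0.9,0],[0,0,0],30],
  [[0.35,-0.9,0],[0,0,0],30],
  [[0.35,-0.9,0],[0,0,0],30],
  [[0.35,-0.9,0],[0,0,0],30],
  [[0.35,-0.9,0],[0,0,0],30],
])

```text
time: 9.4
tcp_pos: [0.535, -0.0232, 0.1193]
tcp_rot: [-3.134, -0.221, -0.0]
contact_force: [0.6, 0.9, -1.0]
opening: 0.375
grip_force: 18.0
```

Emit:
step_arm([
  [[0.35,-0.9,0],[0,0,0],30],
  [[0.35,-0.9,0],[0,0,0],30],
  [[0.35,-0.9,0],[0,0,0],30],
  [[0.35,-0.9,0],[0,0,0],30],
  [[0.35,-0.9,0],[0,0,0],30],
])

```text
time: 9.9
tcp_pos: [0.5676, 0.1179, 0.1193]
tcp_rot: [-3.134, -0.221, -0.0]
contact_force: [0.0, -0.3, -0.7]
opening: 0.37
grip_force: 18.0
```

Emit:
step_arm([
  [[0.35,-0.9,0],[0,0,0],30],
  [[0.35,-0.9,0],[0,0,0],30],
  [[0.35,-0.9,0],[0,0,0],30],
  [[0.2,-0.5,0],[0,0,0],30],
  [[0,0,0],[0,0,0],30],
])

```text
time: 10.4
tcp_pos: [0.5915, 0.2181, 0.1191]
tcp_rot: [-3.133, -0.225, -0.001]
contact_force: [-0.0, -0.5, -2.1]
opening: 0.371
grip_force: 18.0
```

```bash
python3 - <<'E'
from h import *
p,d=viewer.grab_frame("top"); save("t4",p[130:330,90:290].repeat(3,0).repeat(3,1))
go([(598.1,245.2,115,8.2),(598.1,245.2,24,8.2)])
W=world("top",d); w=W[viewer.trace("top","insert_c")[0]["pixels"].ravel()]*1000
print(np.nanmean(w,0))
E
```

```text
at [591.1 216.9 118.9] yaw 8.17 t 10.45 tilt 0.01 open 33.7 grip 18.0 F [ 0.2  0.1 -1.2]
turn -0.01 shift 0.36 -0.90 0.13
turn 0.00 shift 0.00 0.00 3.03Traceback (most recent call last):
  File "<stdin>", line 4, in <module>
IndexError: list index out of range
```

View pics/t4.png

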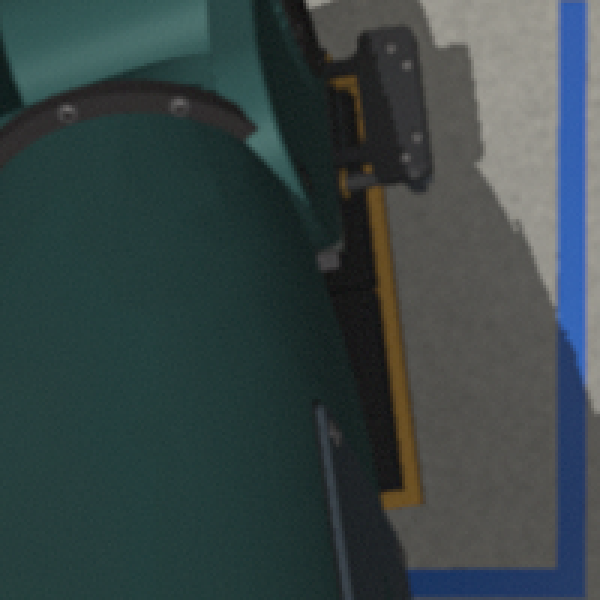

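The arm hides the nest from the top camera. I'm one row short of the nest, so I'll finish the move and lower.

Emit:
step_arm([
  [[0.36,-0.9,0.1],[0,0,0],30],
  [[0,0,0.5],[0,0,0],30],
  [[0,0,0.8],[0,0,0],30],
  [[0,0,0.6],[0,0,0],30],
  [[0,0,0],[0,0,0],30],
])

```text
time: 11.0
tcp_pos: [0.5964, 0.2429, 0.056]
tcp_rot: [3.132, 0.221, -0.007]
contact_force: [-0.4, 0.6, -0.7]
opening: 0.37
grip_force: 18.0
```

```bash
python3 - <<'E'
from h import *
p,d=viewer.grab_frame("scene"); save("s5",p[120:300,330:530].repeat(3,0).repeat(3,1))
go([(598.1,245.2,22,8.2)])
E
```

```text
at [597.4 243.4  57.6] yaw 8.08 t 11.05 tilt 0.16 open 33.1 grip 18.0 F [-0.8  0.3 -1. ]
turn -0.02 shift 0.03 -0.06 1.19
```

View pics/s5.png

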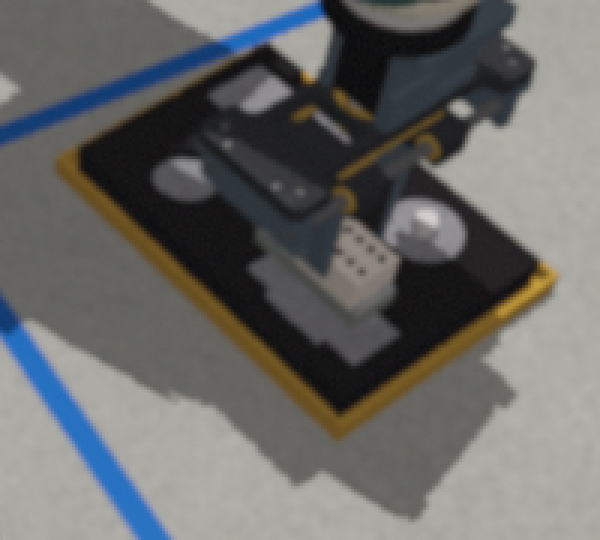

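The insert hangs level over its pocket (picture 340,300, with the pocket at 330,310) and the finger gaps line up, so I'll lower.

Emit:
step_arm([
  [[0.03,-0.06,0.4],[0,0,0],30],
  [[0,0,0.3],[0,0,0],30],
  [[0,0,0.3],[0,0,0],30],
  [[0,0,0.1],[0,0,0],30],
  [[0,0,0],[0,0,0],30],
])

```text
time: 11.55
tcp_pos: [0.5987, 0.2463, 0.0252]
tcp_rot: [3.133, 0.223, -0.001]
contact_force: [0.3, -0.2, -1.1]
opening: 0.376
grip_force: 18.0
```

Emit:
step_arm([
  [[0,0,0.06],[0,0,0],30],
  [[0,0,0],[0,0,0],40],
  [[0,0,0],[0,0,0],46],
  [[0,0,0],[0,0,0],46],
  [[0,0,0],[0,0,0],46],
])

```text
time: 12.05
tcp_pos: [0.5992, 0.2464, 0.0242]
tcp_rot: [-3.134, -0.222, -0.0]
contact_force: [-0.3, -0.9, 0.4]
opening: 0.464
grip_force: 0.0
```

Emit:
step_arm([
  [[0,0,-0.2],[0,0,0],46],
  [[0,0,-0.6],[0,0,0],46],
  [[0,0,-0.9],[0,0,0],46],
  [[0,0,-0.9],[0,0,0],60],
  [[0,0,-0.9],[0,0,0],70],
])

```text
time: 12.55
tcp_pos: [0.5992, 0.2465, 0.1317]
tcp_rot: [-3.133, -0.223, -0.002]
contact_force: [0.0, -0.0, 0.8]
opening: 0.602
grip_force: 0.0
```

```bash
python3 - <<'E'
from h import *
np.set_printoptions(precision=1,suppress=True)
p,d=viewer.grab_frame("scene"); W=world("scene",d)*1000
for r in viewer.trace("scene","insert_c")[:2]:
    w=W[r["pixels"].ravel()]; w=w[~np.isnan(w[:,0])]; print(r["p"],r["uv"],np.percentile(w[:,2],95)); t=w[w[:,2]>np.percentile(w[:,2],95)-7]; print(cv2.minAreaRect(t[:,:2].astype(np.float32)))
go([(617,-20.5,110,10),(617,-20.5,26,10)])
E
```

```text
0.64 [440.0, 213.6] 55.999747977389994
((596.970947265625, 244.20114135742188), (75.5780258178711, 36.34040069580078), 8.321379661560059)
at [601.4 247.3 134.4] yaw 8.12 t 12.65 tilt 0.38 open 62.4 grip 0.0 F [ 0.5 -0.   0.1]
turn -0.38 shift -1.04 8.88 0.81
turn 0.00 shift 0.00 0.00 2.80
```

The insert is seated: measured at (597,244), yaw 8.3°, top at 56 mm, which is 54 mm after the known depth bias of about +2.5 mm. Next is the gland.

Emit:
step_arm([
  [[-0.07,0.9,0],[0,0,0],70],
  [[-0.07,0.9,0],[0,0,0],70],
  [[-0.07,0.9,0],[0,0,0],70],
  [[-0.07,0.9,0],[0,0,0],70],
  [[-0.07,0.9,0],[0,0,0],70],
])

```text
time: 13.15
tcp_pos: [0.6077, 0.1102, 0.1297]
tcp_rot: [-3.134, -0.223, -0.001]
contact_force: [0.6, 0.3, -0.1]
opening: 0.7
grip_force: 0.0
```

Emit:
step_arm([
  [[-0.07,0.9,0],[0,0,0],70],
  [[-0.07,0.9,0],[0,0,0],70],
  [[-0.07,0.9,0],[0,0,0],70],
  [[-0.07,0.9,0],[0,0,0],70],
  [[-0.03,0.8,0],[0,0,0],70],
])

```text
time: 13.65
tcp_pos: [0.6171, -0.022, 0.1297]
tcp_rot: [3.134, 0.222, 0.001]
contact_force: [-0.3, 0.2, 0.0]
opening: 0.702
grip_force: 0.0
```

Emit:
step_arm([
  [[0,0,0],[0,0,0],70],
  [[0,0,0],[0,0,0],70],
])

```text
time: 13.85
tcp_pos: [0.6171, -0.0208, 0.1294]
tcp_rot: [-3.134, -0.221, -0.0]
contact_force: [0.2, 0.5, -0.5]
opening: 0.698
grip_force: 0.0
```

```bash
python3 - <<'E'
from h import *
np.set_printoptions(precision=1,suppress=True)
p,d=viewer.grab_frame("scene"); W=world("scene",d)*1000
for r in viewer.trace("scene","gland_c")[:2]:
    w=W[r["pixels"].ravel()]; w=w[~np.isnan(w[:,0])]; z=np.percentile(w[:,2],95);print(r["p"],r["uv"],z); t=w[w[:,2]>z-5]; print(cv2.minAreaRect(t[:,:2].astype(np.float32)))
go([(617,-20.5,130,8.1),(617,-20.5,26,8.1)])
E
```

```text
0.89 [314.9, 285.9] 59.98408820302253
((615.89794921875, -20.90315818786621), (34.89414596557617, 35.89900588989258), 79.29127502441406)
0.54 [150.1, 362.8] 43.950846396100076
((608.453857421875, -299.86346435546875), (22.92213249206543, 21.32906723022461), 26.758968353271484)
at [617.1 -20.  129.3] yaw 8.15 t 13.95 tilt 0.01 open 63.3 grip 0.0 F [ 0.1  0.2 -0.2]
turn 0.01 shift -0.00 0.02 -0.02
turn 0.00 shift 0.00 0.00 3.47
```

Emit:
step_arm([
  [[0,0.02,0.6],[0,0,0],70],
  [[0,0,0.9],[0,0,0],70],
  [[0,0,0.9],[0,0,0],65],
  [[0,0,0.7],[0,0,0],60],
  [[0,0,0.35],[0,0,0],60],
], force=18)

```text
time: 14.45
tcp_pos: [0.6162, -0.0203, 0.0238]
tcp_rot: [-3.133, -0.224, 0.003]
contact_force: [-0.7, 0.3, 0.3]
opening: 0.598
grip_force: 0.0
```

Emit:
step_arm([
  [[0,0,0],[0,0,0],50],
  [[0,0,0],[0,0,0],44],
  [[0,0,0],[0,0,0],36],
  [[0,0,0],[0,0,0],36],
  [[0,0,0],[0,0,0],36],
])

```text
time: 14.95
tcp_pos: [0.6181, -0.0212, 0.0266]
tcp_rot: [3.134, 0.222, 0.003]
contact_force: [-0.3, 3.2, 7.1]
opening: 0.407
grip_force: 18.0
```

Emit:
step_arm([
  [[0,0,-0.2],[0,0,0],36],
  [[0,0,-0.6],[0,0,0],36],
  [[0,0,-0.9],[0,0,0],36],
  [[0,0,-0.9],[0,0,0],36],
  [[0,0,-0.9],[0,0,0],36],
])

```text
time: 15.45
tcp_pos: [0.6172, -0.0214, 0.1329]
tcp_rot: [3.134, 0.222, 0.001]
contact_force: [0.5, -0.1, -1.6]
opening: 0.409
grip_force: 18.0
```

```bash
python3 - <<'E'
from h import *
go([(472.6,228,128,8.1),(472.6,228,44,8.1)])
E
```

```text
at [617.2 -21.4 132.9] yaw 8.12 t 15.45 tilt 0.03 open 37.2 grip 18.0 F [ 0.5 -0.1 -1.6]
turn 0.00 shift -3.60 -8.91 0.16
turn 0.00 shift 0.00 0.00 2.80
```

Emit:
step_arm([
  [[-0.2,-0.5,0],[0,0,0],36],
  [[-0.36,-0.89,0],[0,0,0],36],
  [[-0.36,-0.89,0],[0,0,0],36],
  [[-0.36,-0.89,0],[0,0,0],36],
  [[-0.36,-0.89,0],[0,0,0],36],
])

```text
time: 15.95
tcp_pos: [0.55, 0.0935, 0.1307]
tcp_rot: [3.134, 0.222, -0.0]
contact_force: [0.4, 0.4, -1.7]
opening: 0.412
grip_force: 18.0
```

Emit:
step_arm([
  [[-0.36,-0.89,0],[0,0,0],36],
  [[-0.36,-0.89,0],[0,0,0],36],
  [[-0.36,-0.89,0],[0,0,0],36],
  [[-0.36,-0.89,0],[0,0,0],36],
  [[-0.36,-0.89,0],[0,0,0],36],
])

```text
time: 16.45
tcp_pos: [0.4776, 0.2179, 0.1308]
tcp_rot: [3.134, 0.223, -0.0]
contact_force: [1.0, 0.4, -1.1]
opening: 0.406
grip_force: 18.0
```

Emit:
step_arm([
  [[-0.16,-0.4,0.2],[0,0,0],36],
  [[0,0,0.7],[0,0,0],36],
  [[0,0,0.7],[0,0,0],36],
  [[0,0,0.4],[0,0,0],36],
  [[0,0,0],[0,0,0],36],
])

```text
time: 16.95
tcp_pos: [0.4714, 0.2274, 0.069]
tcp_rot: [3.133, 0.222, -0.004]
contact_force: [-0.0, -0.6, -1.1]
opening: 0.408
grip_force: 18.0
```

```bash
python3 - <<'E'
from h import *
go([(472.6,228,44.6,8.1)])
p,d=viewer.grab_frame("scene"); save("s6",p[100:280,330:530].repeat(3,0).repeat(3,1))
E
```

```text
at [471.4 227.4  69. ] yaw 8.11 t 16.95 tilt 0.17 open 37.2 grip 18.0 F [-0.  -0.6 -1.1]
turn 0.00 shift 0.04 -0.01 0.81
```

View pics/s6.png

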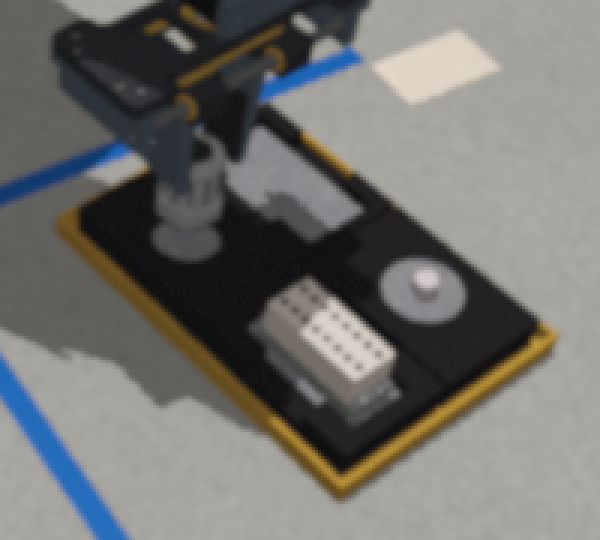

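The insert sits well in its pocket at (330,340), and the gland at (190,190) is over its hole at (187,240). I'll lower and release.

Emit:
step_arm([
  [[0.04,0,0.3],[0,0,0],36],
  [[0,0,0.3],[0,0,0],36],
  [[0,0,0.15],[0,0,0],36],
  [[0,0,0],[0,0,0],36],
  [[0,0,0],[0,0,0],36],
])

```text
time: 17.5
tcp_pos: [0.4738, 0.2282, 0.048]
tcp_rot: [3.134, 0.222, -0.0]
contact_force: [-0.0, 0.7, -1.1]
opening: 0.409
grip_force: 18.0
```

```bash
python3 - <<'E'
from h import *
go([(472.6,228,44.6,8.1)])
E
```

```text
at [473.8 228.2  48. ] yaw 8.12 t 17.5 tilt 0.01 open 37.2 grip 18.0 F [-0.   0.7 -1.1]
turn 0.00 shift -0.04 0.00 0.11
```

Emit:
step_arm([
  [[0,0,0.1],[0,0,0],36],
  [[0,0,0],[0,0,0],36],
  [[0,0,0],[0,0,0],50],
  [[0,0,0],[0,0,0],60],
  [[0,0,0],[0,0,0],60],
])

```text
time: 18.0
tcp_pos: [0.4739, 0.2283, 0.0452]
tcp_rot: [-3.134, -0.223, -0.001]
contact_force: [-0.5, -1.6, 0.2]
opening: 0.6
grip_force: 0.0
```

Emit:
step_arm([
  [[0,0,-0.2],[0,0,0],60],
  [[0,0,-0.6],[0,0,0],60],
  [[0,0,-0.9],[0,0,0],65],
  [[0,0,-0.9],[0,0,0],70],
  [[0,0,-0.5],[0,0,0],70],
])

```text
time: 18.5
tcp_pos: [0.4746, 0.2286, 0.1404]
tcp_rot: [-3.133, -0.222, -0.004]
contact_force: [-0.4, 0.7, -0.5]
opening: 0.698
grip_force: 0.0
```

```bash
python3 - <<'E'
from h import *
np.set_printoptions(precision=1,suppress=True)
p,d=viewer.grab_frame("scene"); W=world("scene",d)*1000
for n in ("gland_c","hood_c"):
  for r in viewer.trace("scene",n)[:2]:
    w=W[r["pixels"].ravel()]; w=w[~np.isnan(w[:,0])]; z=np.percentile(w[:,2],95);print(n,r["p"],r["uv"],z); t=w[w[:,2]>z-5]; print(cv2.minAreaRect(t[:,:2].astype(np.float32)))
for c in ("scene","top"):
  p,d=viewer.grab_frame(c); W=world(c,d)*1000
  for r in viewer.trace(c,"locknut_c")[:1]:
    w=W[cv2.dilate(r["pixels"].astype(np.uint8),np.ones((3,3))).astype(bool).ravel()]; w=w[w[:,2]>8][:,:2]; (x,y),R=cv2.minEnclosingCircle(w.astype(np.float32)); print(c,"nut",r["p"],r["uv"],x,y,R,w.mean(0),len(w))
    # support extent vs direction: flats where the width is least
    e=[(np.ptp(np.percentile(w@[np.cos(a),np.sin(a)],[1,99])),np.degrees(a).round()) for a in np.radians(np.arange(0,180,10))]
    f=lambda a0:np.mean([v for v,a in e if (a-a0)%60==0]); print([(a0,f(a0).round(1)) for a0 in range(0,60,10)])
    b=np.hypot(*(w-[x,y]).T)>17; th=np.arctan2(*(w-[x,y]).T[::-1])[b]; rr=np.hypot(*(w-[x,y]).T)[b]
go([(476.5,-2.5,128,39.8),(476.5,-2.5,25,39.8)])
E
```

```text
gland_c 0.6 [393.9, 169.1] 77.99724562211243
((471.53570556640625, 225.74807739257812), (33.411460876464844, 35.79104232788086), 84.28331756591797)
hood_c 0.81 [287.0, 226.9] 62.14747032685559
((473.8637390136719, -5.981895446777344), (81.87130737304688, 38.915374755859375), 39.442649841308594)
hood_c 0.51 [439.0, 215.2] 55.954461981408315
((596.1760864257812, 244.49359130859375), (75.9180679321289, 36.51482009887695), 7.75679349899292)
scene nut 0.76 [212.4, 259.2] 459.8314514160156 -142.65858459472656 23.098831176757812 [ 460.3 -143.1] 185
[(0, np.float64(42.7)), (10, np.float64(42.7)), (20, np.float64(41.9)), (30, np.float64(40.8)), (40, np.float64(40.8)), (50, np.float64(42.2))]
at [473.  227.9 136.8] yaw 8.12 t 18.85 tilt 0.12 open 63.7 grip 0.0 F [ 0.5 -0.2  0.8]
turn -6.34 shift -4.83 5.97 0.29
turn 0.00 shift 0.00 0.00 3.43
```

The gland is seated: top at 78-2=76 mm, (471.5,225.7). Next is the hood.

Emit:
step_arm([
  [[0,0,0],[0,0,-0.9],75],
  [[0,0,0],[0,0,-0.9],75],
  [[0,0,0],[0,0,-0.9],75],
  [[0,0,0],[0,0,-0.9],75],
  [[0,0,0],[0,0,-0.9],75],
])

```text
time: 19.35
tcp_pos: [0.4733, 0.228, 0.137]
tcp_rot: [3.029, 0.834, -0.003]
contact_force: [-0.0, -0.3, 0.6]
opening: 0.753
grip_force: 0.0
```

Emit:
step_arm([
  [[0,0,0],[0,0,-0.9],75],
  [[0,0,0],[0,0,-0.94],75],
  [[-0.6,0.75,0],[0,0,0],75],
  [[-0.6,0.75,0],[0,0,0],75],
  [[-0.6,0.75,0],[0,0,0],75],
])

```text
time: 19.85
tcp_pos: [0.4749, 0.1408, 0.137]
tcp_rot: [-2.953, -1.071, 0.003]
contact_force: [0.2, 0.4, -0.8]
opening: 0.747
grip_force: 0.0
```

Emit:
step_arm([
  [[-0.6,0.75,0],[0,0,0],75],
  [[-0.6,0.75,0],[0,0,0],75],
  [[-0.6,0.75,0],[0,0,0],75],
  [[-0.6,0.75,0],[0,0,0],75],
  [[-0.6,0.72,0],[0,0,0],75],
])

```text
time: 20.35
tcp_pos: [0.4773, -0.0027, 0.1372]
tcp_rot: [-2.953, -1.07, 0.002]
contact_force: [-0.8, -0.0, 0.1]
opening: 0.748
grip_force: 0.0
```

Emit:
step_arm([
  [[0,0,0],[0,0,0],75],
  [[0,0,0],[0,0,0],75],
])

```text
time: 20.55
tcp_pos: [0.4774, -0.0018, 0.1373]
tcp_rot: [-2.954, -1.068, 0.002]
contact_force: [-0.3, 0.3, 0.2]
opening: 0.749
grip_force: 0.0
```

```bash
python3 - <<'E'
from h import *
go([(476.5,-2.5,128,39.6),(476.5,-2.5,25,39.6)])
E
```

```text
at [477.4  -1.8 137.3] yaw 39.74 t 20.55 tilt 0.08 open 68.2 grip 0.0 F [-0.3  0.3  0.2]
turn 0.03 shift -0.04 -0.00 0.31
turn 0.00 shift 0.00 0.00 3.43
```

Emit:
step_arm([
  [[0,0,0.6],[0,0,0],75],
  [[0,0,0.9],[0,0,0],75],
  [[0,0,0.9],[0,0,0],70],
  [[0,0,0.8],[0,0,0],65],
  [[0,0,0.48],[0,0,0],60],
], force=25)

```text
time: 21.05
tcp_pos: [0.4767, -0.0005, 0.0255]
tcp_rot: [-2.952, -1.071, 0.004]
contact_force: [0.1, -0.1, -0.1]
opening: 0.609
grip_force: 0.0
```

Emit:
step_arm([
  [[0,0,0],[0,0,0],50],
  [[0,0,0],[0,0,0],44],
  [[0,0,0],[0,0,0],36],
  [[0,0,0],[0,0,0],36],
  [[0,0,0],[0,0,0],36],
])

```text
time: 21.55
tcp_pos: [0.4781, -0.0015, 0.0281]
tcp_rot: [2.953, 1.07, 0.001]
contact_force: [0.1, 0.0, -3.3]
opening: 0.426
grip_force: 25.0
```

Emit:
step_arm([
  [[0,0,-0.2],[0,0,0],36],
  [[0,0,-0.5],[0,0,0],36],
  [[0,0,-0.8],[0,0,0],36],
  [[0,0,-0.9],[0,0,0],36],
  [[0,0,-0.9],[0,0,0],36],
])

```text
time: 22.05
tcp_pos: [0.4776, -0.0016, 0.1281]
tcp_rot: [-2.954, -1.07, 0.0]
contact_force: [0.5, -0.0, -2.7]
opening: 0.425
grip_force: 25.0
```

Emit:
step_arm([
  [[0,0,-0.8],[0,0,0.5],36],
  [[0,0,0],[0,0,0.9],36],
  [[0,0,0],[0,0,0.9],36],
  [[0,0,0],[0,0,0.9],36],
  [[0,0,0],[0,0,0.9],36],
])

```text
time: 22.55
tcp_pos: [0.4777, -0.0016, 0.1512]
tcp_rot: [3.098, 0.522, 0.001]
contact_force: [0.9, -0.6, -2.4]
opening: 0.423
grip_force: 25.0
```

Emit:
step_arm([
  [[0,0,0],[0,0,0.9],36],
  [[0,0,0],[0,0,0.9],36],
  [[0,0,0],[0,0,0.4],36],
  [[0,0,0],[0,0,0],36],
])

```text
time: 22.95
tcp_pos: [0.4778, -0.0016, 0.151]
tcp_rot: [3.133, 0.227, 0.0]
contact_force: [-1.0, 0.3, -2.8]
opening: 0.424
grip_force: 25.0
```

```bash
python3 - <<'E'
from h import *
go([(460,313.2,160,8.2),(460,313.2,44,8.2)])
E
```

```text
at [477.8  -1.6 151. ] yaw 8.29 t 22.95 tilt 0.01 open 38.6 grip 25.0 F [-1.   0.3 -2.8]
turn 0.02 shift 0.91 -10.47 -0.30
turn 0.00 shift 0.00 0.00 3.87
```

Emit:
step_arm([
  [[0.05,-0.5,0],[0,0,0],36],
  [[0.08,-0.9,0],[0,0,0],36],
  [[0.08,-0.9,0],[0,0,0],36],
  [[0.08,-0.9,0],[0,0,0],36],
  [[0.08,-0.9,0],[0,0,0],36],
])

```text
time: 23.45
tcp_pos: [0.4708, 0.1228, 0.151]
tcp_rot: [-3.133, -0.23, -0.0]
contact_force: [-0.1, -0.3, -3.9]
opening: 0.421
grip_force: 25.0
```

Emit:
step_arm([
  [[0.08,-0.9,0],[0,0,0],36],
  [[0.08,-0.9,0],[0,0,0],36],
  [[0.08,-0.9,0],[0,0,0],36],
  [[0.08,-0.9,0],[0,0,0],36],
  [[0.08,-0.9,0],[0,0,0],36],
])

```text
time: 23.95
tcp_pos: [0.4631, 0.2582, 0.151]
tcp_rot: [-3.133, -0.23, -0.0]
contact_force: [0.4, -0.1, -3.0]
opening: 0.425
grip_force: 25.0
```

Emit:
step_arm([
  [[0.08,-0.9,0],[0,0,0],36],
  [[0.06,-0.9,0.2],[0,0,0],36],
  [[0,-0.05,0.7],[0,0,0],36],
  [[0,0,0.7],[0,0,0],36],
  [[0,0,0.6],[0,0,0],36],
])

```text
time: 24.45
tcp_pos: [0.4592, 0.3127, 0.084]
tcp_rot: [3.133, 0.231, -0.0]
contact_force: [-0.2, -0.4, -3.5]
opening: 0.426
grip_force: 25.0
```

Emit:
step_arm([
  [[0,0,0.4],[0,0,0],36],
  [[0,0,0],[0,0,0],36],
])

```text
time: 24.65
tcp_pos: [0.4587, 0.3121, 0.0715]
tcp_rot: [3.132, 0.229, -0.003]
contact_force: [0.1, -0.3, -2.8]
opening: 0.424
grip_force: 25.0
```

```bash
python3 - <<'E'
from h import *
go([(460,313.2,46,8.2)])
p,d=viewer.grab_frame("scene"); save("s7",p[80:260,330:530].repeat(3,0).repeat(3,1))
E
```

```text
at [458.7 312.1  71.5] yaw 8.36 t 24.65 tilt 0.13 open 38.6 grip 25.0 F [ 0.1 -0.3 -2.8]
turn 0.03 shift 0.05 -0.03 0.85
```

View pics/s7.png

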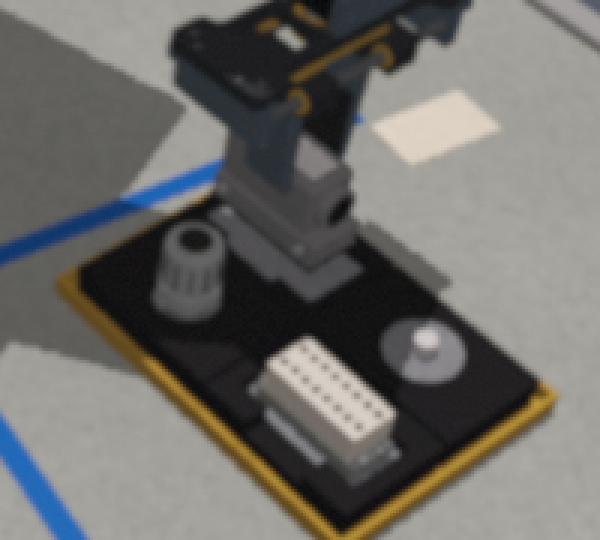

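The hood at (285,210) is just above its pocket at (290,265) and aligned with it. The gland (190,270) and insert (330,400) are seated.

Emit:
step_arm([
  [[0.04,-0.02,0.3],[0,0,0],36],
  [[0,0,0.3],[0,0,0],36],
  [[0,0,0.15],[0,0,0],36],
  [[0,0,0],[0,0,0],36],
  [[0,0,0],[0,0,0],36],
])

```text
time: 25.2
tcp_pos: [0.4606, 0.3134, 0.0501]
tcp_rot: [3.133, 0.228, -0.0]
contact_force: [0.7, 0.1, -2.7]
opening: 0.428
grip_force: 25.0
```

```bash
python3 - <<'E'
from h import *
go([(460,313.2,46,8.2)])
E
```

```text
at [460.6 313.4  50.1] yaw 8.32 t 25.2 tilt 0.01 open 38.9 grip 25.0 F [ 0.7  0.1 -2.7]
turn 0.02 shift -0.02 0.00 0.14
```

Emit:
step_arm([
  [[0,0,0.12],[0,0,0],36],
  [[0,0,0],[0,0,0],36],
  [[0,0,0],[0,0,0],46],
  [[0,0,0],[0,0,0],54],
  [[0,0,0],[0,0,0],54],
])

```text
time: 25.7
tcp_pos: [0.4608, 0.3135, 0.0468]
tcp_rot: [-3.133, -0.228, -0.001]
contact_force: [-0.1, -0.1, 0.1]
opening: 0.534
grip_force: 0.0
```

Emit:
step_arm([
  [[0,0,-0.2],[0,0,0],54],
  [[0,0,-0.6],[0,0,0],54],
  [[0,0,-0.9],[0,0,0],54],
  [[0,0,-0.9],[0,0,0],65],
  [[0,0,-0.5],[0,0,0],70],
])

```text
time: 26.2
tcp_pos: [0.4614, 0.3138, 0.142]
tcp_rot: [-3.132, -0.228, -0.004]
contact_force: [0.5, 0.0, -0.6]
opening: 0.684
grip_force: 0.0
```

```bash
python3 - <<'E'
from h import *
np.set_printoptions(precision=1,suppress=True)
p,d=viewer.grab_frame("scene"); W=world("scene",d)*1000
for n in ("hood_c","locknut_c"):
  for r in viewer.trace("scene",n)[:1]:
    w=W[r["pixels"].ravel()]; w=w[~np.isnan(w[:,0])]; z=np.percentile(w[:,2],95);print(n,r["p"],r["uv"],z); t=w[w[:,2]>z-5]; print(cv2.minAreaRect(t[:,:2].astype(np.float32)))
go([(461,-142.5,130,5),(461,-142.5,3,5)])
E
```

```text
hood_c 0.91 [424.5, 151.6] 80.51625959400594
((457.872802734375, 310.1415100097656), (90.16362762451172, 37.59939193725586), 8.020709037780762)
locknut_c 0.82 [212.8, 251.2] 11.533827477844117
((459.3583679199219, -142.6077117919922), (44.0050163269043, 39.6624755859375), 1.2773653268814087)
at [461.  313.6 140.1] yaw 8.32 t 26.35 tilt 0.1 open 63.3 grip 0.0 F [ 0.2  0.3 -1. ]
turn 0.66 shift -1.32 15.15 0.34
turn 0.00 shift 0.00 0.00 4.23
```

The hood is seated: top at 80.5-2.3=78 mm. Next is the nut.

Emit:
step_arm([
  [[0,0,0],[0,0,0.5],70],
  [[0,0,0],[0,0,0.5],70],
  [[-0.05,0.9,0],[0,0,0],70],
  [[-0.05,0.9,0],[0,0,0],70],
  [[-0.05,0.9,0],[0,0,0],70],
])

```text
time: 26.85
tcp_pos: [0.4598, 0.2311, 0.1379]
tcp_rot: [3.139, 0.092, -0.003]
contact_force: [-0.1, -0.2, -0.3]
opening: 0.701
grip_force: 0.0
```

Emit:
step_arm([
  [[-0.05,0.9,0],[0,0,0],70],
  [[-0.05,0.9,0],[0,0,0],70],
  [[-0.05,0.9,0],[0,0,0],70],
  [[-0.05,0.9,0],[0,0,0],70],
  [[-0.05,0.9,0],[0,0,0],70],
])

```text
time: 27.35
tcp_pos: [0.4601, 0.0958, 0.1381]
tcp_rot: [3.14, 0.091, -0.003]
contact_force: [-0.0, 0.4, 0.3]
opening: 0.696
grip_force: 0.0
```

Emit:
step_arm([
  [[-0.05,0.9,0],[0,0,0],70],
  [[-0.05,0.9,0],[0,0,0],70],
  [[-0.05,0.9,0],[0,0,0],70],
  [[-0.05,0.9,0],[0,0,0],70],
  [[-0.05,0.9,0],[0,0,0],70],
])

```text
time: 27.85
tcp_pos: [0.4605, -0.0392, 0.1381]
tcp_rot: [-3.14, -0.091, 0.003]
contact_force: [-0.3, 0.1, 0.3]
opening: 0.702
grip_force: 0.0
```

Emit:
step_arm([
  [[-0.05,0.9,0],[0,0,0],70],
  [[-0.05,0.9,0],[0,0,0],70],
  [[-0.08,0.77,0.3],[0,0,0],70],
  [[0,0,0.7],[0,0,0],70],
  [[0,0,0.7],[0,0,0],70],
])

```text
time: 28.35
tcp_pos: [0.4599, -0.116, 0.0868]
tcp_rot: [-3.14, -0.089, 0.001]
contact_force: [0.5, 0.0, -0.6]
opening: 0.697
grip_force: 0.0
```

Emit:
step_arm([
  [[0,0,0.6],[0,0,0],70],
  [[0,0,0.4],[0,0,0],70],
  [[0,0,0],[0,0,0],70],
  [[0,0,0],[0,0,0],70],
], force=8)

```text
time: 28.75
tcp_pos: [0.4604, -0.1153, 0.0584]
tcp_rot: [-3.14, -0.091, 0.001]
contact_force: [0.3, -0.8, 0.3]
opening: 0.704
grip_force: 0.0
```

```bash
python3 - <<'E'
from h import *
p,d=viewer.grab_frame("scene"); save("s8",p[150:300,130:330].repeat(3,0).repeat(3,1))
go([(460.5,-142.7,3,3.3)])
E
```

```text
at [ 460.8 -115.5   58.9] yaw 3.33 t 28.8 tilt 0.02 open 63.9 grip 0.0 F [ 0.3 -0.8  0.8]
turn 0.01 shift -0.06 0.91 1.86
```

View pics/s8.png

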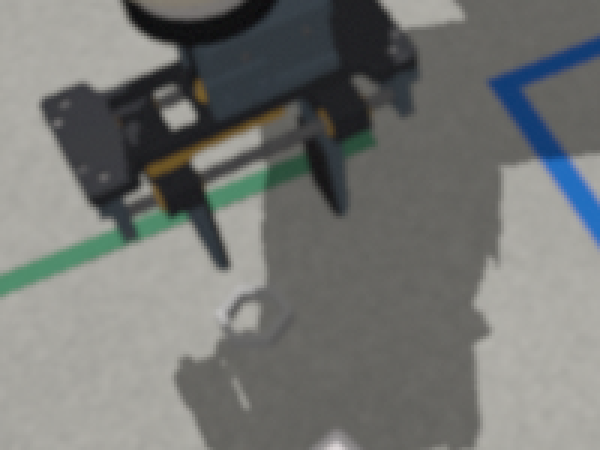

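The nut at (255,315) is one row further along tool y. I'll check its orientation on a rectified patch.

```bash
python3 - <<'E'
from h import *
m=viewer.camera_model("scene"); K=np.array(m["K"]);D=np.array(m["dist"]);E=np.array(m["extrinsics"])
p,d=viewer.grab_frame("scene")
# rectify plane z=11 (depth bias) : 80x80mm about nut, 5px/mm; image right=+x, up=+y
g=np.arange(-40,40,.2); X,Y=np.meshgrid(459.5+g,-142.6-g)
P=np.c_[X.ravel(),Y.ravel(),np.full(X.size,10.5)]/1000
C=(P-E[:3,3])@E[:3,:3]; C[:,1:]*=-1
uv=cv2.projectPoints(C,np.zeros(3),np.zeros(3),K,D)[0].reshape(X.shape+(2,)).astype(np.float32)
im=cv2.remap(p,uv,None,cv2.INTER_CUBIC); save("n1",im)
mk=viewer.trace("scene","locknut_c")[0]["pixels"].astype(np.float32)
r=(cv2.remap(cv2.GaussianBlur(mk,(0,0),.8),uv,None,cv2.INTER_LINEAR)>.5).astype(np.uint8)
c=max(cv2.findContours(r,0,2)[0],key=cv2.contourArea); h=cv2.convexHull(c)[:,0].astype(float)*.2; h[:,1]*=-1
for a in range(60,120,5):
    print(a,[round(np.ptp(h@[np.cos(t),np.sin(t)]),1) for t in np.radians([a,a+60,a-60])],end=' ')
M=cv2.moments(c); print("ctr",459.5-40+.2*M["m10"]/M["m00"],-142.6+40-.2*M["m01"]/M["m00"])
E
```

```text
60 [np.float64(47.5), np.float64(45.3), np.float64(52.0)] 65 [np.float64(47.0), np.float64(46.0), np.float64(51.8)] 70 [np.float64(46.2), np.float64(46.5), np.float64(51.7)] 75 [np.float64(45.4), np.float64(46.5), np.float64(51.2)] 80 [np.float64(44.4), np.float64(46.5), np.float64(50.4)] 85 [np.float64(43.1), np.float64(46.3), np.float64(49.4)] 90 [np.float64(41.4), np.float64(47.0), np.float64(48.2)] 95 [np.float64(40.5), np.float64(48.3), np.float64(46.8)] 100 [np.float64(41.8), np.float64(49.7), np.float64(47.0)] 105 [np.float64(43.2), np.float64(50.8), np.float64(47.4)] 110 [np.float64(44.2), np.float64(51.6), np.float64(47.7)] 115 [np.float64(44.9), np.float64(52.0), np.float64(47.7)] ctr 462.78920461981414 -143.01364677398246
```

View pics/n1.png

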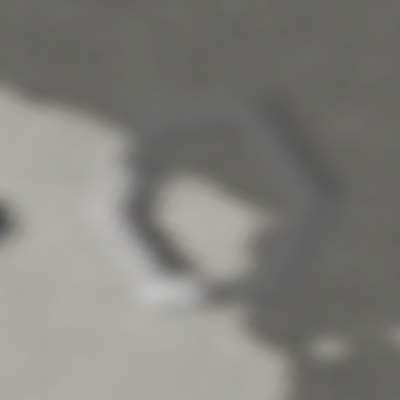

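The rectified patch shows flats at top and bottom (normal about 95°), so closing at yaw 5 is right. The centre is about (461,-142.7).

Emit:
step_arm([
  [[-0.03,0.91,0],[0,0,-0.3],70],
  [[0,0,0.5],[0,0,0],70],
  [[0,0,0.5],[0,0,0],70],
  [[0,0,0.4],[0,0,0],65],
  [[0,0,0.2],[0,0,0],60],
], force=6)

```text
time: 29.4
tcp_pos: [0.4611, -0.1427, 0.01]
tcp_rot: [-3.139, -0.132, 0.001]
contact_force: [0.3, -0.6, 0.8]
opening: 0.611
grip_force: 0.0
```

Emit:
step_arm([
  [[0,0,0.1],[0,0,0],60],
  [[0,0,0.1],[0,0,0],60],
  [[0,0,0],[0,0,0],60],
])

```text
time: 29.7
tcp_pos: [0.4614, -0.1427, 0.0046]
tcp_rot: [3.139, 0.132, 0.0]
contact_force: [0.0, -0.2, -0.6]
opening: 0.599
grip_force: 0.0
```

```bash
python3 -c "
from h import *
go([(461,-142.7,2,5)])"
```

```text
at [ 461.4 -142.7    4.6] yaw 4.83 t 29.7 tilt 0.01 open 54.5 grip 0.0 F [ 0.  -0.2 -0.6]
turn -0.03 shift -0.01 -0.00 0.09
```

Emit:
step_arm([
  [[0,0,0.09],[0,0,0],54],
  [[0,0,0],[0,0,0],48],
  [[0,0,0],[0,0,0],42],
  [[0,0,0],[0,0,0],38],
  [[0,0,0],[0,0,0],38],
])

```text
time: 30.2
tcp_pos: [0.4613, -0.1428, 0.0019]
tcp_rot: [3.139, 0.132, 0.0]
contact_force: [-0.3, 0.9, 0.3]
opening: 0.385
grip_force: 0.0
```

Emit:
step_arm([
  [[0,0,0],[0,0,0],38],
  [[0,0,-0.1],[0,0,0],38],
  [[0,0,-0.3],[0,0,0],38],
  [[0,0,-0.6],[0,0,0],38],
  [[0,0,0],[0,0,0],38],
])

```text
time: 30.7
tcp_pos: [0.4626, -0.1432, 0.0339]
tcp_rot: [3.138, 0.132, 0.004]
contact_force: [-0.8, 1.0, -0.1]
opening: 0.378
grip_force: 0.0
```

```bash
python3 -c "
from h import *
p,d=viewer.grab_frame('scene'); save('s9',p[150:300,130:330].repeat(3,0).repeat(3,1))
go([(585.7,330.8,140,5),(585.7,330.8,31,5)])"
```

```text
at [ 462.1 -143.1   33.1] yaw 4.82 t 30.75 tilt 0.14 open 34.8 grip 0.0 F [ 0.3  0.1 -0.3]
turn -0.04 shift 5.48 -15.38 -3.56
turn 0.00 shift 0.00 0.00 3.63
```

View pics/s9.png

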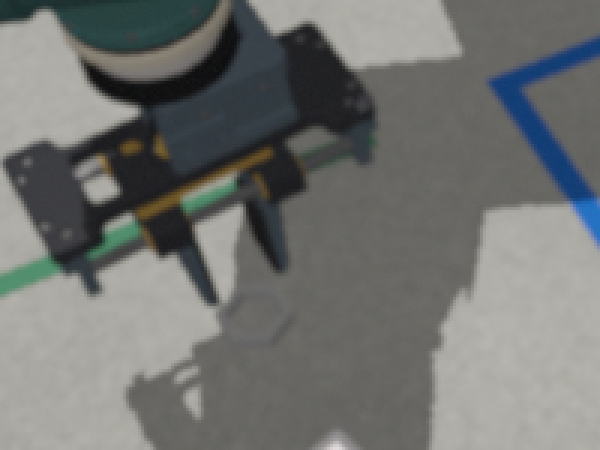

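The nut was not gripped: the fingers reached the commanded 35 mm with no force, and it still lies at (255,315). The fingertips are relieved, so I must close further with the tips right at the bench.

Emit:
step_arm([
  [[0,0,0],[0,0,0],60],
  [[0,0,0],[0,0,0],60],
  [[0,0,0.4],[0,0,0],60],
  [[-0.03,0,0.4],[0,0,0],60],
  [[0,0,0.1],[0,0,0],60],
], force=10)

```text
time: 31.25
tcp_pos: [0.459, -0.1424, 0.0028]
tcp_rot: [-3.138, -0.132, 0.004]
contact_force: [-0.6, -0.2, 1.0]
opening: 0.603
grip_force: 0.0
```

Emit:
step_arm([
  [[0,0,0.13],[0,0,0],55],
  [[0,0,0],[0,0,0],47],
  [[0,0,0],[0,0,0],40],
  [[0,0,0],[0,0,0],34],
])

```text
time: 31.65
tcp_pos: [0.4605, -0.1429, 0.0012]
tcp_rot: [3.139, 0.132, 0.001]
contact_force: [0.4, -0.9, 0.0]
opening: 0.354
grip_force: 0.0
```

Emit:
step_arm([
  [[0,0,0],[0,0,0],30],
  [[0,0,0],[0,0,0],26],
])

```text
time: 31.85
tcp_pos: [0.4605, -0.1429, 0.0012]
tcp_rot: [3.139, 0.132, 0.001]
contact_force: [-0.5, -0.3, 0.2]
opening: 0.265
grip_force: 0.0
```

Emit:
step_arm([
  [[0,0,0],[0,0,0],22],
  [[0,0,0],[0,0,0],22],
])

```text
time: 32.05
tcp_pos: [0.4604, -0.1429, 0.001]
tcp_rot: [3.139, 0.132, 0.0]
contact_force: [0.0, -0.1, 0.2]
opening: 0.222
grip_force: 0.0
```

```bash
python3 - <<'E'
from h import *
np.set_printoptions(precision=1,suppress=True)
p,d=viewer.grab_frame('scene'); W=world('scene',d)*1000
im=cv2.resize(p[190:290,150:275],(750,600),interpolation=cv2.INTER_CUBIC)
m=viewer.camera_model("scene"); K=np.array(m["K"]);D=np.array(m["dist"]);E=np.array(m["extrinsics"])
def pj(P):
    C=(np.array(P)/1000-E[:3,3])@E[:3,:3]; C[:,1:]*=-1
    return (cv2.projectPoints(C,np.zeros(3),np.zeros(3),K,D)[0].reshape(-1,2)-[150,190])*6
for q in pj([[461,-143,9],[461,-122.5,9],[461,-163.5,9],[460.4,-142.9,1]]): cv2.circle(im,tuple(int(v) for v in q),4,(255,0,0),-1)
save('s10',im)
for r in viewer.trace('scene','locknut_c')[:2]:
    w=W[r['pixels'].ravel()]; w=w[~np.isnan(w[:,0])]; print(r['p'],r['uv'],w.mean(0),w.min(0),w.max(0))
go([])
E
```

```text
0.57 [214.0, 261.4] [ 468.3 -143.     8.3] [ 439.6 -162.2    1.4] [ 482.5 -123.2   13.5]
0.35 [431.8, 230.6] [610.5 231.7  22.9] [531.  194.4   2.4] [664.6 296.1  57.4]
at [ 460.3 -142.8    1. ] yaw 4.82 t 32.15 tilt 0.0 open 19.7 grip 0.0 F [ 1.5  0.6 -0.4]
```

View pics/s10.png

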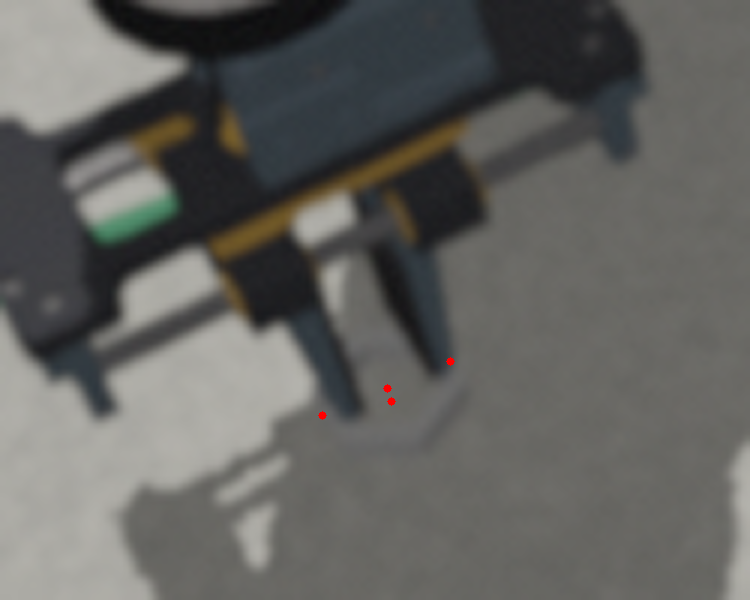

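The picture shows fingertips at (345,415) and (435,370), which look clearly above the nut although the TCP reads 1 mm. I'll check the tip height from depth.

```bash
python3 - <<'E'
from h import *
np.set_printoptions(precision=0,suppress=True)
p,d=viewer.grab_frame('scene')
for q in [[(300,320),(320,360),(330,385),(338,400),(342,408),(346,414),(350,424)],[(425,280),(432,320),(438,345),(440,358),(440,366),(440,372),(442,382)]]:
    uv=np.array(q)/6+[150,190]; print(world('scene',d,np.round(uv))*1000)
E
```

```text
[[ 477. -161.   77.]
 [ 478. -160.   57.]
 [ 477. -159.   43.]
 [ 475. -159.   32.]
 [ 475. -158.   28.]
 [ 475. -157.   24.]
 [ 469. -158.   10.]]
[[ 475. -124.   67.]
 [ 474. -126.   50.]
 [ 475. -127.   37.]
 [ 477. -128.   34.]
 [ 475. -128.   28.]
 [ 474. -129.   24.]
 [ 468. -127.   10.]]
```

The tips really are about 20 mm above the bench, so the finger ends lie about 19 mm behind the reported TCP. That also explains the first slip. For the nut I need TCP z ≈ -16.

Emit:
step_arm([
  [[0,0,0],[0,0,0],60],
  [[0,0,0],[0,0,0],60],
  [[0,0,0],[0,0,0],60],
  [[0,0,0],[0,0,0],60],
  [[0,0,0],[0,0,0],60],
])

```text
time: 32.7
tcp_pos: [0.4604, -0.1428, 0.0009]
tcp_rot: [3.139, 0.132, 0.0]
contact_force: [0.3, -0.7, -0.4]
opening: 0.596
grip_force: 0.0
```

Emit:
step_arm([
  [[0.03,0,0.2],[0,0,0],60],
  [[0,0,0.2],[0,0,0],60],
  [[0,0,0],[0,0,0],60],
])

```text
time: 33.0
tcp_pos: [0.4606, -0.1425, -0.012]
tcp_rot: [-3.138, -0.132, 0.002]
contact_force: [-0.7, -0.1, -0.1]
opening: 0.596
grip_force: 0.0
```

Emit:
step_arm([
  [[0,0,0.08],[0,0,0],60],
  [[0,0,0.08],[0,0,0],60],
  [[0,0,0],[0,0,0],60],
])

```text
time: 33.3
tcp_pos: [0.4611, -0.1427, -0.0161]
tcp_rot: [-3.139, -0.132, 0.001]
contact_force: [0.5, -0.0, -0.1]
opening: 0.601
grip_force: 0.0
```

Emit:
step_arm([
  [[0,0,0],[0,0,0],53],
  [[0,0,0],[0,0,0],47],
  [[0,0,0],[0,0,0],42],
  [[0,0,0],[0,0,0],38],
  [[0,0,0],[0,0,0],38],
])

```text
time: 33.8
tcp_pos: [0.4613, -0.1428, -0.0158]
tcp_rot: [3.139, 0.132, 0.0]
contact_force: [-1.2, -0.5, 1.8]
opening: 0.445
grip_force: 10.0
```

Gripped at 40.5 mm with 10 N. Lifting and carrying to the post.

Emit:
step_arm([
  [[0,0,-0.2],[0,0,0],38],
  [[0,0,-0.5],[0,0,0],38],
  [[0,0,-0.9],[0,0,0],38],
  [[0,0,-0.9],[0,0,0],38],
  [[0,0,-0.9],[0,0,0],38],
], force=14)

```text
time: 34.3
tcp_pos: [0.461, -0.1427, 0.0875]
tcp_rot: [-3.139, -0.132, 0.0]
contact_force: [-0.0, -0.1, -0.4]
opening: 0.446
grip_force: 14.0
```

Emit:
step_arm([
  [[0,0,-0.9],[0,0,0],38],
  [[0,0,-0.2],[0,0,0],38],
  [[0,0,0],[0,0,0],38],
])

```text
time: 34.6
tcp_pos: [0.4617, -0.1429, 0.1199]
tcp_rot: [3.138, 0.132, 0.003]
contact_force: [0.5, 0.2, -0.4]
opening: 0.445
grip_force: 14.0
```

```bash
python3 -c "
from h import *
go([(585.7,330.8,120,4.8),(585.7,330.8,13,4.8)])"
```

```text
at [ 461.7 -142.9  119.9] yaw 4.83 t 34.6 tilt 0.11 open 40.5 grip 14.0 F [ 0.5  0.2 -0.4]
turn 0.01 shift 5.44 -15.39 -0.00
turn 0.00 shift 0.00 0.00 3.57
```

Emit:
step_arm([
  [[0.18,-0.5,0],[0,0,0],38],
  [[0.32,-0.9,0],[0,0,0],38],
  [[0.32,-0.9,0],[0,0,0],38],
  [[0.32,-0.9,0],[0,0,0],38],
  [[0.32,-0.9,0],[0,0,0],38],
])

```text
time: 35.1
tcp_pos: [0.4938, -0.0153, 0.1176]
tcp_rot: [-3.139, -0.132, 0.003]
contact_force: [0.9, 0.0, -0.4]
opening: 0.45
grip_force: 14.0
```

Emit:
step_arm([
  [[0.32,-0.9,0],[0,0,0],38],
  [[0.32,-0.9,0],[0,0,0],38],
  [[0.32,-0.9,0],[0,0,0],38],
  [[0.32,-0.9,0],[0,0,0],38],
  [[0.32,-0.9,0],[0,0,0],38],
])

```text
time: 35.6
tcp_pos: [0.5302, 0.1231, 0.1174]
tcp_rot: [3.138, 0.132, -0.004]
contact_force: [-0.1, -0.1, -0.8]
opening: 0.444
grip_force: 14.0
```

Emit:
step_arm([
  [[0.32,-0.9,0],[0,0,0],38],
  [[0.32,-0.9,0],[0,0,0],38],
  [[0.32,-0.9,0],[0,0,0],38],
  [[0.32,-0.9,0],[0,0,0],38],
  [[0.32,-0.9,0],[0,0,0],38],
])

```text
time: 36.1
tcp_pos: [0.5668, 0.2614, 0.1171]
tcp_rot: [3.138, 0.132, -0.004]
contact_force: [0.4, -0.8, 0.3]
opening: 0.446
grip_force: 14.0
```

Emit:
step_arm([
  [[0.32,-0.9,0],[0,0,0],38],
  [[0.32,-0.9,0],[0,0,0],38],
  [[0.14,-0.49,0],[0,0,0],38],
  [[0,0,0],[0,0,0],38],
  [[0,0,0],[0,0,0],38],
])

```text
time: 36.6
tcp_pos: [0.5843, 0.3302, 0.118]
tcp_rot: [3.138, 0.133, -0.002]
contact_force: [-0.5, -0.0, 0.3]
opening: 0.446
grip_force: 14.0
```

```bash
python3 -c "
from h import *
go([(585.7,330.8,35,4.8),(585.7,330.8,13,4.8)])"
```

```text
at [584.3 330.2 118. ] yaw 4.84 t 36.6 tilt 0.1 open 40.6 grip 14.0 F [-0.5 -0.   0.3]
turn 0.01 shift 0.05 -0.02 2.77
turn 0.00 shift 0.00 0.00 0.73
```

Emit:
step_arm([
  [[0.03,-0.02,0.6],[0,0,0],38],
  [[0,0,0.8],[0,0,0],38],
  [[0,0,0.8],[0,0,0],38],
  [[0,0,0.5],[0,0,0],38],
  [[0,0,0],[0,0,0],38],
])

```text
time: 37.1
tcp_pos: [0.5843, 0.3302, 0.0354]
tcp_rot: [3.137, 0.131, -0.006]
contact_force: [0.3, -0.3, -0.3]
opening: 0.445
grip_force: 14.0
```

Emit:
step_arm([
  [[0,0,0.15],[0,0,0],38],
  [[0,0,0.15],[0,0,0],38],
  [[0,0,0.15],[0,0,0],38],
  [[0,0,0.15],[0,0,0],38],
  [[0,0,0],[0,0,0],38],
])

```text
time: 37.6
tcp_pos: [0.5857, 0.3316, 0.0197]
tcp_rot: [3.139, 0.132, -0.001]
contact_force: [0.5, -0.2, -0.0]
opening: 0.45
grip_force: 14.0
```

```bash
python3 -c "
from h import *
go([(585.7,330.8,12.5,4.8)])"
```

```text
at [585.7 331.6  19.7] yaw 4.82 t 37.6 tilt 0.03 open 40.9 grip 14.0 F [ 0.5 -0.2 -0. ]
turn 0.00 shift -0.00 0.03 0.24
```

Emit:
step_arm([
  [[0,0,0.12],[0,0,0],38],
  [[0,0,0.1],[0,0,0],38],
  [[0,0,0],[0,0,0],38],
  [[0,0,0],[0,0,0],50],
  [[0,0,0],[0,0,0],58],
])

```text
time: 38.1
tcp_pos: [0.586, 0.3318, 0.0137]
tcp_rot: [-3.139, -0.132, -0.0]
contact_force: [0.3, -0.1, -0.2]
opening: 0.556
grip_force: 0.0
```

Emit:
step_arm([
  [[0,0,0],[0,0,0],58],
  [[0,0,-0.3],[0,0,0],58],
  [[0,0,-0.8],[0,0,0],58],
  [[0,0,-0.9],[0,0,0],58],
  [[0,0,-0.9],[0,0,0],58],
])

```text
time: 38.6
tcp_pos: [0.5859, 0.3317, 0.1021]
tcp_rot: [-3.139, -0.132, -0.0]
contact_force: [-0.4, 0.2, -0.4]
opening: 0.578
grip_force: 0.0
```

Emit:
step_arm([
  [[0,0.9,-0.9],[0,0,0],58],
  [[0,0.9,-0.9],[0,0,0],58],
  [[0,0.9,0],[0,0,0],58],
  [[0,0.9,0],[0,0,0],58],
  [[0,0.9,0],[0,0,0],58],
])

```text
time: 39.1
tcp_pos: [0.5974, 0.1962, 0.1557]
tcp_rot: [-3.139, -0.132, -0.002]
contact_force: [0.8, 0.3, 0.3]
opening: 0.579
grip_force: 0.0
```

Emit:
step_arm([
  [[0,0.9,0],[0,0,0],58],
  [[0,0.9,0],[0,0,0],58],
  [[0,0.9,0],[0,0,0],58],
  [[0,0.9,0],[0,0,0],58],
  [[0,0,0],[0,0,0],58],
])

```text
time: 39.6
tcp_pos: [0.6065, 0.0872, 0.1553]
tcp_rot: [3.139, 0.129, 0.001]
contact_force: [0.4, 0.5, -0.3]
opening: 0.578
grip_force: 0.0
```

```bash
python3 - <<'E'
from h import *
np.set_printoptions(precision=1,suppress=True)
p,d=viewer.grab_frame("scene"); W=world("scene",d)*1000
for n in ("hood_c","insert_c","gland_c","locknut_c","short_hood_c","small_gland_c"):
  for r in viewer.trace("scene",n)[:2]:
    w=W[r["pixels"].ravel()]; w=w[~np.isnan(w[:,0])]; z=np.percentile(w[:,2],95);t=w[w[:,2]>z-5]; q=cv2.minAreaRect(t[:,:2].astype(np.float32)); print(n,round(r["p"],2),z.round(1),np.round(q[0],1),np.round(q[1],1))
save("s11",cv2.resize(p[120:300,330:530],(667,600),interpolation=cv2.INTER_CUBIC))
go([])
E
```

```text
hood_c 0.75 76.7 [554.2 236.5] [ 56.7 240.6]
hood_c 0.49 30.2 [564.6 181.6] [113.5 269.7]
insert_c 0.62 56.1 [596.9 244.5] [75.8 36.9]
insert_c 0.38 31.5 [564.  180.9] [113.8 272.2]
locknut_c 0.69 39.1 [584.5 330.3] [46.1 42.7]
short_hood_c 0.73 62.9 [ 616.7 -142. ] [49.4 39.3]
small_gland_c 0.7 43.9 [ 608.5 -300.3] [21.2 22.4]
at [606.3  90.4 154.7] yaw 4.88 t 39.95 tilt 0.01 open 52.7 grip 0.0 F [ 0.2 -0.8 -0.3]
```

View pics/s11.png

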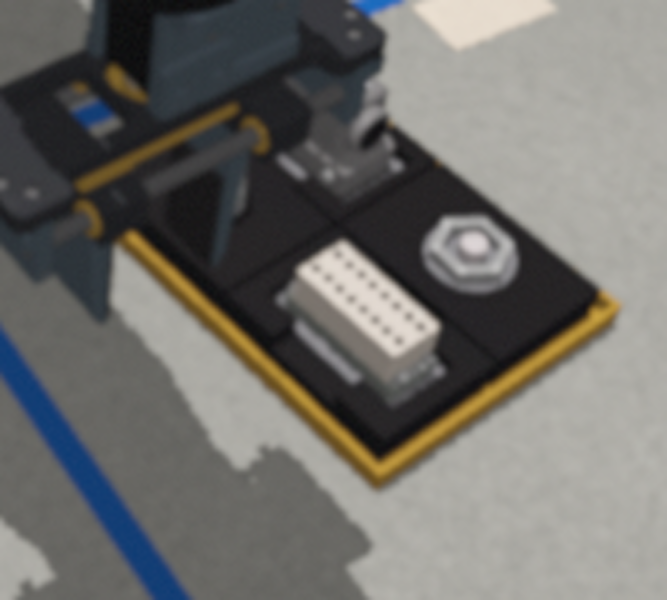

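The nut lies flat over its post at (470,250). The insert is seated, and the hood and gland were verified seated after release. The look-alikes have not moved.

```bash
python3 -c "
from bench import ticket
print(ticket.finish_job())"
```

```text
the job is handed in; nothing more can be done
None
```

I handed the job in at about 40 s of 106 s, and no verdict came back: the camera showed the hood, insert, gland and nut each seated after release and the two look-alikes unmoved.

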